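Turn the sunscreen carousel to the guest's coaster and hold it

TASK

Bring the sunscreen with the orange cap round to the guest on the patio table: grip the black knob in the middle of the carousel, press it fully down to free the parking lock, and keeping hold of it turn the carousel until the orange-capped bottle stands in line between the knob and the centre of the round wooden coaster. A spring turns the carousel back if it is let go, so finish while still gripping the knob and holding the turntable still there. Turn by the knob only: do not touch the bottles, keep all four standing in their pockets, and leave the sunglasses case, the tumbler and the cactus where they are.

Things in the scene. Friction and masses are not known exactly. Their poses are not given: they have to be found in the camera images.
- knob: Round black knob on the carousel's axis, 44 mm in diameter, 34 mm tall, on a 16 mm rod; grip from above at any yaw. Origin: centre of its underside, 128 mm above the table when up (top at 162 mm). It can be pushed 12 mm straight down against a spring (2 N at first, 7 N fully down) and springs up when let go; turns with the turntable. A 30 mm sleeve stands under it, 105 mm above the table.
- plunger (a joint): How far the knob is pressed down, m: 0 up, 0.012 fully down. At the start the turntable is parked and locked; the lock is free only while the knob is pressed more than 0.0095. It locks only in the parked position: once turned 0.35 rad or more away, the knob may be up or down.
- carousel (a joint): Angle of the wooden turntable (252 mm in diameter, top face 44 mm above the table) about its upright axis, rad, counter-clockwise positive seen from above; 0 at the start (parked), range -1.75 to 1.75. A weak spring pulls it back to 0 (0.08 N m per rad, friction 0.01 N m, damped). A turn of 0.4 to 1.45 rad, either way, is needed.
- foot: Fixed aluminium foot of the carousel, 170 mm in diameter, 32 mm tall. Origin: on the table, on the axis; x points away from the robot, give or take 0.4 rad. The turntable's pockets, rings 51 mm across and 14 mm high, are centred 95 mm from the axis at -72, -36, 36, 72 degrees from this x when parked. Behind the knob is a wooden trough, 35 mm deep.
- front: Fixed round wooden coaster, 94 mm in diameter, 9 mm thick, lying on the table beside the carousel. This frame's origin is NOT at the coaster but on the table at the carousel's axis; its x axis points from there to the coaster's centre, 200 mm away. The orange-capped bottle must come onto this x axis.
- coaster_center (a point): Centre of the coaster's top face, 200 mm from the carousel's axis.
- sunscreen: Closed white bottle, 40 mm in diameter, 85 mm tall, 0.09 kg, with ORANGE cap and label, standing loose in one of the four pockets of the turntable. Origin: centre of its underside, 44 mm above the table; z up. The marked one: it is to be brought round to the coaster.
- lotion_blue: Closed white bottle, 40 mm in diameter, 85 mm tall, 0.09 kg, with blue cap and label, standing loose in one of the four pockets of the turntable. Origin: centre of its underside, 44 mm above the table; z up.
- lotion_green: Closed white bottle, 40 mm in diameter, 85 mm tall, 0.09 kg, with green cap and label, standing loose in one of the four pockets of the turntable. Origin: centre of its underside, 44 mm above the table; z up.
- lotion_grey: Closed white bottle, 40 mm in diameter, 85 mm tall, 0.09 kg, with grey cap and label, standing loose in one of the four pockets of the turntable. Origin: centre of its underside, 44 mm above the table; z up.
- case: Brown closed sunglasses case with hinged lid, 165 x 70 x 53 mm, loose on the table. Origin: centre of its underside; x along its length. Leave alone.
- tumbler: Aluminium tumbler with black clip-on lid, 77 mm in diameter, 129 mm tall, loose on the table. Origin: centre of its underside. Leave alone.
- cactus: Small cactus in a white ceramic pot, 84 mm in diameter, 122 mm tall in all, loose on the table. Origin: centre of its underside. Leave alone.
Not all that is in view belongs to the job. Leave any red, turquoise or yellow look-alike of the lotion_grey alone.

How it is judged:
By the outcome, as a careful person would: the job done as asked, in the order asked, and still so for the second after the job is handed in, while the arm keeps its last pose, push and grip.
It also fails if it takes over 40 s, if anything falls off the work surface, if the arm or the gripper's body presses on something with over 40 N, if the wrist force passes 120 N, or if a joint passes its speed limit or range.

ROBOT

A 6-joint arm with a two-finger parallel gripper is mounted at the origin on the work surface. World frame = base frame: x ahead of the robot, y to its left, z up, the work surface at z = 0. Lengths are in mm, angles in rad, forces in N, time in s.
With the tool pointing down it reaches from about 225 to 725 mm from the base axis. Payload 3.1 kg.
Tool frame: the origin (TCP) lies at the very end of the fingers, on their centre line; the grasp point (between the pads) lies 19 mm behind it; z points along the fingers, y is the line along which they close (so a half turn about z gives the same grasp; the last joint's range is limited). The gripper opens to 85 mm and grips with 20 to 120 N. Pads are 22 mm wide; open, the fingers measure 114 mm over their backs; the gripper's body (76 mm by 85 mm) begins 54 mm behind the grasp point. The pads swing forward as they close: fully open they stand 13 mm farther back than shut.
Start: joints at [-1.285, 0.048, 0.099, 1.622, 0, 1.443], TCP at [211.083, -480.689, 231.312] pointing down, gripper open.
Joint ranges: [-2.91, 2.91], [-0.99, 1.94], [-1.21, 1.42], [-2.12, 2.29], [-1.49, 1.47], [-3.14, 3.14]. Speed limits (rad/s): [2.79, 2.79, 3.14, 3.14, 3.14, 3.14].

INTERFACE

Orientations are given as a unit quaternion [x, y, z, w].
In Python, from rig import * gives the robot as it stands.
- The arm moves only by the tool servo_tool, never from a script. Its arguments are lists of equal length, an entry for each row: "dp": the shift along the tool's x, y, z scaled (see below), a list of three; "rotation": the turn, a rotation vector about the tool's x, y, z scaled (see below), a list of three. In form: {"dp": [[dx, dy, dz], ...], "rotation": [[ax, ay, az], ...]}. A call has 1 to 12 rows; each row shifts and turns the commanded pose from where the row before left it, along the tool's axes as they then stand; what a row does not reach is not made up. The controller multiplies each number of a shift by 0.3 m and each number of a turn by pi rad. A row lasts 1/12 s, in which the tool goes at most 41.7 mm and 7.16 degrees, less where a joint would pass 70% of its speed; a pose out of reach is approached as far as the arm can. A call with a number of a shift or a turn outside -1 to 1 is refused whole. A call with a gripper value outside its range is refused whole. "jaw" is the opening, from -1 (shut) to 1 (fully open), set as the call begins (left out, the last holds). The fingers move at their own pace and stop on an object; "force" is the grip in N (left out, the last holds). Time passes only in rows, so rows that do not move let the fingers close. It gives the time, the measured TCP pose, the force, the opening and the grip force at its end, in the units of the state.
- sense(): the state, without advancing time (a new reading comes with each control period).
- camera(name): name is "scene" or "side" or "wrist"; returns a dict with "pixels" (480x640x3 uint8, red, green, blue), "range_z" (480x640 float32, mm along the optical axis (not along the pixel's ray), 0 where there is no reading), "fx", "fy", "cx", "cy" (pixels), "distortion" ([k1, k2, p1, p2, k3] as OpenCV has them; the pictures are not rectified), "rvec" (rotation vector, rad) and "tvec" (3), from world to camera coordinates, as OpenCV has them; the wrist camera has in their place "hand_eye" (4x4, takes a point from camera to tool coordinates, whose origin is the TCP and whose axes are the flange's). Camera axes: x right, y down, z forward; pixel columns grow to the right and rows downward; lengths in mm; the calibration is good to about 2 mm. A picture is of the moment at which its call begins: read the wrist's pose just before it.
- close_job(): hands the job in; it is judged then, once.
The state is a dict: "time": time; "joint_pos": joint angles; "qd": joint speeds; "effort": joint torques, N m; "eef_pos": TCP position; "orientation": TCP orientation; "ft_force": force on the tool from outside, world axes, zero at the start; "wrist_torque": the same for the moment, N m; "grip_width": finger opening in mm; "gripper_force": force on a finger pad.
Only numpy, scipy, OpenCV 4.12 (cv2) and the standard library are available. Lean on these libraries where they do the work, as an engineer would, in place of code of your own. Each camera call takes 0.05 s, during which the arm holds its last target. There are 200 camera calls.

## Working session

There is one attempt and no reset: what is moved stays moved. The work goes in short steps, Python scripts to look and compute and a tool call to move; the robot and the scene stay as the last step left them, time stands still between calls to the robot, and variables do not carry over. Pictures are saved under pics/ and viewed, at most 10 in all, crops included, and the job is handed in when it is done.

Besides the shell and the picture viewer there is one more tool, called as a command line: name --argument value ..., lists and objects as JSON in quotes. servo_tool: Moves the arm, as the interface text tells. Shifts and turns lie within -1 to 1; 1 stands for 0.3 m of shift or pi rad of turn. Its arguments: {"type":"object","properties":{"dp":{"type":"array","items":{"type":"array","items":{"type":"number","minimum":-1,"maximum":1}}},"rotation":{"type":"array","items":{"type":"array","items":{"type":"number","minimum":-1,"maximum":1}}},"jaw":{"type":"number"},"force":{"type":"number"}},"required":["dp","rotation"]}

```bash
mkdir -p pics; cat > h.py <<'E'
from rig import *
import numpy as np, cv2
def world(c,uv,z=None,pose=None):
    """pixels -> world, using depth (z None) or plane height z"""
    K=np.array([[c["fx"],0,c["cx"]],[0,c["fy"],c["cy"]],[0,0,1.]])
    uv=np.asarray(uv,float).reshape(-1,2)
    n=cv2.undistortPoints(uv[:,None],K,np.array(c["distortion"]))[:,0]
    r=np.c_[n,np.ones(len(n))]
    R=cv2.Rodrigues(np.array(c["rvec"],float))[0];t=np.array(c["tvec"],float).ravel()
    o=-R.T@t; d=r@R
    s=c["range_z"][uv[:,1].astype(int),uv[:,0].astype(int)] if z is None else (z-o[2])/d[:,2]
    return o+d*s[:,None]
E
python3 - <<'E'
from h import *
s=sense();print(s)
for n in("scene","side"):
    c=camera(n);cv2.imwrite(f"pics/{n}0.png",c["pixels"][:,:,::-1]);np.savez(f"{n}0.npz",**c)
E
```

```text
{'time': 0.0, 'joint_pos': array([-1.28478265e+00,  4.87503444e-02,  9.75870686e-02,  1.62200745e+00,
        1.06157953e-05,  1.44299690e+00]), 'qd': array([-3.56703588e-04, -1.05658587e-03, -6.99981825e-04,  2.20126841e-04,
        2.96665561e-03, -1.74949185e-05]), 'effort': array([-1.30168490e-03, -3.38772297e+01,  3.20020652e+01,  2.00247596e-02,
       -3.26418785e-04, -3.39905085e-06]), 'eef_pos': array([ 210.9208211 , -480.0943267 ,  230.11198516]), 'orientation': array([ 9.78670405e-01,  2.05433269e-01, -8.85267320e-05, -1.18390625e-03]), 'ft_force': array([-0.38813171,  0.48804549, -0.12799503]), 'wrist_torque': array([-0.00137646,  0.02692484, -0.02446744]), 'gripper_force': 0.0, 'grip_width': 85.25730928401323}
```

View pics/scene0.png

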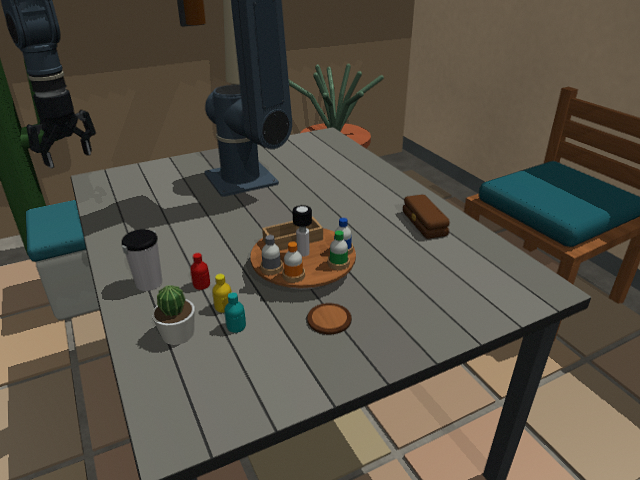

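View pics/side0.png

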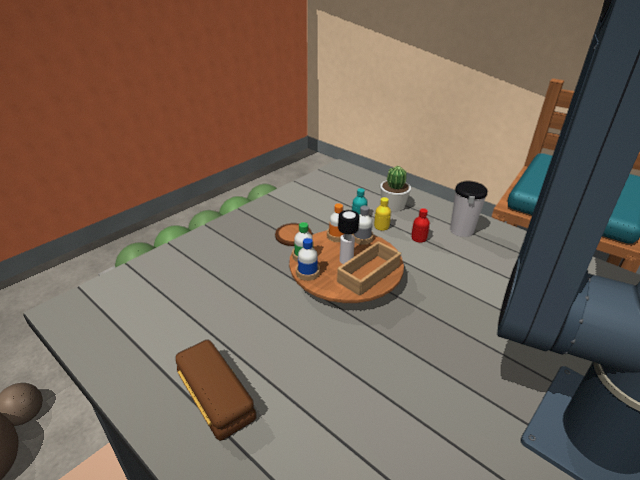

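The scene view shows the knob at (302,215), the orange cap at (292,248) and the coaster at (329,318). In the side view they are at (348,222), (339,210) and (294,234).

```bash
python3 - <<'E'
from h import *
a=np.load("scene0.npz");b=np.load("side0.npz")
P={}
for nm,c,kt,cu,oc,cn in(("scene",a,(302,209),(329,317),(292,246),{'blue':(343,222),'green':(339,235),'grey':(270,240)}),("side",b,(348,215),(294,234),(339,208),{'blue':(308,242),'green':(303,227),'grey':(364,209)})):
    k=world(c,[kt],162)[0]; co=world(c,[cu],9)[0]; o=world(c,[oc],127)[0]
    print(nm,"knob",k.round(1),"coaster",co.round(1),"orange",o.round(1),"dist",np.linalg.norm((co-k)[:2]).round(1),np.linalg.norm((o-k)[:2]).round(1))
    an=lambda p:np.degrees(np.arctan2(*(p-k)[1::-1])).round(1)
    print("angs coaster",an(co),"orange",an(o),{q:an(world(c,[v],127)[0]) for q,v in cn.items()})
    print("depth",world(c,[kt,cu,oc]).round(0).tolist())
E
```

```text
scene knob [545.3 -33.5 162. ] coaster [744.1 -68.6   9. ] orange [625.4 -95.9 127. ] dist 201.9 101.6
angs coaster -10.0 orange -37.9 {'blue': np.float64(63.7), 'green': np.float64(29.0), 'grey': np.float64(-69.1)}
depth [[545.0, -33.0, 162.0], [745.0, -69.0, 10.0], [627.0, -97.0, 128.0]]
side knob [545.2 -31.8 162. ] coaster [735.6 -64.    9. ] orange [612.2 -85.7 127. ] dist 193.1 86.0
angs coaster -9.6 orange -38.8 {'blue': np.float64(72.2), 'green': np.float64(37.8), 'grey': np.float64(-75.4)}
depth [[544.0, -30.0, 164.0], [735.0, -63.0, 10.0], [612.0, -85.0, 128.0]]
```

servo_tool --dp '[[0.1,-0.057,-0.01],[0.1,-0.057,-0.01],[0.1,-0.057,-0.01],[0.1,-0.057,-0.01],[0.1,-0.057,-0.01],[0.1,-0.057,-0.01],[0.1,-0.057,-0.01],[0.1,-0.057,-0.01],[0.1,-0.057,-0.01],[0.1,-0.057,-0.01],[0.1,-0.057,0],[0.1,-0.057,0]]' --rotation '[[0,0,0],[0,0,0],[0,0,0],[0,0,0],[0,0,0],[0,0,0],[0,0,0],[0,0,0],[0,0,0],[0,0,0],[0,0,0],[0,0,0]]'

```text
time: 1.1
eef_pos: [458.9, -146.4, 261.2]
orientation: [0.979, 0.205, -0.0, 0.0]
ft_force: [0.4, -0.5, -0.5]
grip_width: 85.3
gripper_force: 0.0
```

servo_tool --dp '[[0.1,-0.057,0],[0.1,-0.057,0],[0.1,-0.057,0],[0.07,-0.04,0],[0,0,0],[0,0,0],[0,0,0]]' --rotation '[[0,0,0],[0,0,0],[0,0,0],[0,0,0],[0,0,0],[0,0,0],[0,0,0]]'

```text
time: 1.68
eef_pos: [533.9, -45.7, 260.8]
orientation: [0.979, 0.206, -0.001, 0.0]
ft_force: [0.2, -0.4, 0.4]
grip_width: 85.8
gripper_force: 0.0
```

```bash
cat >> h.py <<'E'
from scipy.spatial.transform import Rotation as Ro
def wcam():
    s=sense();c=dict(camera("wrist"))
    T=np.eye(4);T[:3,:3]=Ro.from_quat(s["orientation"]).as_matrix();T[:3,3]=s["eef_pos"]
    M=np.linalg.inv(T@np.array(c["hand_eye"]))
    c["rvec"]=cv2.Rodrigues(M[:3,:3])[0];c["tvec"]=M[:3,3];return s,c
E
python3 - <<'E'
from h import *
s,c=wcam();cv2.imwrite("pics/w1.png",c["pixels"][:,:,::-1]);np.savez("w1.npz",**c)
print(s["joint_pos"].round(3),s["eef_pos"].round(1),Ro.from_quat(s["orientation"]).as_matrix().round(3),np.array(c["hand_eye"]).round(2),s["time"])
E
```

```text
[-2.100e-01  8.800e-02  2.000e-01  1.684e+00 -1.000e-03  2.517e+00] [533.9 -45.7 260.8] [[ 0.916  0.402 -0.001]
 [ 0.402 -0.916 -0.   ]
 [-0.001 -0.    -1.   ]] [[   0.     -0.95   -0.3    75.18]
 [   1.      0.      0.      1.22]
 [  -0.     -0.3     0.95 -143.09]
 [   0.      0.      0.      1.  ]] 1.6833
```

View pics/w1.png

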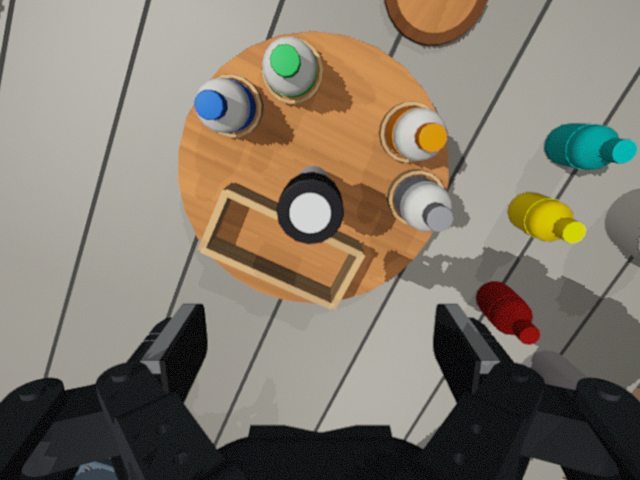

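The wrist view shows the white centre of the knob top at (310,212), the orange cap at (431,137), the grey cap at (438,216), the blue at (210,105), the green at (285,61) and the coaster edge at the top. Refining all positions by segmentation.

```bash
cat >> h.py <<'E'
def blob(c,seed,tol=14):
    h=cv2.cvtColor(np.ascontiguousarray(c["pixels"]),cv2.COLOR_RGB2LAB)
    m=np.zeros((482,642),np.uint8)
    cv2.floodFill(h,m,seed,0,(tol*4,tol,tol),(tol*4,tol,tol),4|cv2.FLOODFILL_FIXED_RANGE|cv2.FLOODFILL_MASK_ONLY|(255<<8))
    m=m[1:-1,1:-1];y,x=np.nonzero(m)
    return m,np.array([x.mean(),y.mean()]),len(x)
E
python3 - <<'E'
from h import *
c=dict(np.load("w1.npz"));an=lambda v:np.degrees(np.arctan2(v[1],v[0])).round(1)
_,p,n=blob(c,(310,212));K=world(c,[p],162)[0];print("knob",p.round(1),n,K.round(1))
for nm,sd in dict(orange=(431,137),grey=(438,216),blue=(210,105),green=(285,61)).items():
    _,p,n=blob(c,sd,10);q=world(c,[p],128)[0];print(nm,p.round(1),n,q.round(1),np.linalg.norm((q-K)[:2]).round(1),an(q-K))
for f,sd in(("scene0",(329,316)),("side0",(292,234)),("w1",(437,10))):
    d=dict(np.load(f+".npz"));m,p,n=blob(d,sd,12)
    if 1:
        y,x=np.nonzero(m);w=world(d,np.c_[x,y],9)[:,:2]
        h=cv2.convexHull(w.astype(np.float32))[:,0]
        if f=="w1": # circle fit to lower arc, rim of top face
            h=np.array([q for q in h if np.linalg.norm(q-w.mean(0))>0])
        cc,r=cv2.minEnclosingCircle(h);print(f,n,"coaster",np.round(cc,1),round(r,1),"mean",w.mean(0).round(1),an(np.array(cc)-K[:2]),np.linalg.norm(np.array(cc)-K[:2]).round(1))
E
```

```text
knob [309.7 212.5] 1301 [544.8 -35.5 162. ]
orange [432.1 137.1] 593 [619.6 -94.2 128. ] 95.1 -38.1
grey [535.  122.6] 25845 [ 655.9 -153.5  128. ] 162.0 -46.7
blue [208.2 104.2] 631 [577.9  53.8 128. ] 95.3 69.7
green [284.4  59.7] 691 [624.   17.3 128. ] 95.2 33.7
scene0 688 coaster [741.6 -67.7] 38.9 mean [742.4 -67.8] -9.3 199.4
side0 260 coaster [745.6 -65.2] 38.3 mean [752.  -60.6] -8.4 202.9
w1 2002 coaster [731.4 -73.9] 35.7 mean [722.5 -78.1] -11.6 190.4
```

servo_tool --dp '[[0.12,0,0],[0.12,0,0],[0,0,0],[0,0,0],[0,0,0]]' --rotation '[[0,0,0],[0,0,0],[0,0,0],[0,0,0],[0,0,0]]'

```text
time: 2.15
eef_pos: [599.6, -17.6, 261.2]
orientation: [0.979, 0.205, -0.001, 0.0]
ft_force: [-0.1, -1.0, 0.0]
grip_width: 85.2
gripper_force: 0.0
```

```bash
python3 - <<'E'
from h import *
s,c=wcam();cv2.imwrite("pics/w2.png",c["pixels"][:,:,::-1]);np.savez("w2.npz",**c);print(s["eef_pos"])
E
```

```text
[599.58069039 -17.63795747 261.24553837]
```

View pics/w2.png

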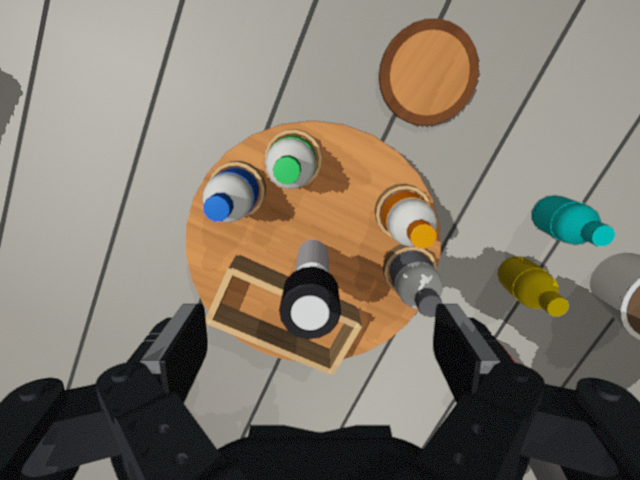

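The whole coaster is now visible with its centre near (430,70). The knob top is at (309,314) and the orange cap at (423,235).

```bash
python3 - <<'E'
from h import *
c=dict(np.load("w2.npz"));an=lambda v:np.degrees(np.arctan2(v[1],v[0])).round(2)
_,p,n=blob(c,(309,314));K=world(c,[p],162)[0];print("knob",n,K.round(1))
for nm,sd in dict(orange=(423,236),blue=(218,208),green=(287,170)).items():
    _,p,n=blob(c,sd,10);q=world(c,[p],128)[0];print(nm,n,q.round(1),np.linalg.norm((q-K)[:2]).round(1),an(q-K))
m,p,n=blob(c,(430,70),12);y,x=np.nonzero(m);w=world(c,np.c_[x,y],9)[:,:2]
cc,r=cv2.minEnclosingCircle(w.astype(np.float32));cc=np.array(cc)
print("coaster",n,cc.round(1),r,w.mean(0).round(1),[(an(v-k),np.linalg.norm(v-k).round(1)) for v in(cc,w.mean(0)) for k in (K[:2],)])
s=sense();R=Ro.from_quat(s["orientation"]).as_matrix();print("to knob, tool mm",(R.T@(np.r_[K[:2],126]-s["eef_pos"])).round(1))
E
```

```text
knob 1021 [544.5 -35.7 162. ]
orange 475 [619.8 -94.4 128. ] 95.5 -37.99
blue 499 [577.9  53.7 128. ] 95.4 69.53
green 537 [624.2  17.3 128. ] 95.7 33.62
coaster 5462 [742.2 -69.4] 37.78188705444336 [743.1 -69. ] [(np.float64(-9.68), np.float64(200.5)), (np.float64(-9.54), np.float64(201.4))]
to knob, tool mm [-57.6  -5.6 136.1]
```

servo_tool --dp '[[-0.064,-0.006,0],[-0.064,-0.006,0],[-0.064,-0.006,0],[0,0,0.05],[0,0,0.05],[0,0,0.05],[0,0,0.05],[0,0,0.05],[0,0,0.04],[0,0,0.03],[0,0,0],[0,0,0]]' --rotation '[[0,0,0],[0,0,0],[0,0,0],[0,0,0],[0,0,0],[0,0,0],[0,0,0],[0,0,0],[0,0,0],[0,0,0],[0,0,0],[0,0,0]]'

```text
time: 3.2
eef_pos: [544.9, -35.0, 165.6]
orientation: [0.979, 0.205, -0.0, 0.0]
ft_force: [-0.1, 0.3, 0.6]
grip_width: 85.0
gripper_force: 0.0
```

```bash
python3 - <<'E'
from h import *
s,c=wcam();cv2.imwrite("pics/w3.png",c["pixels"][:,:,::-1])
R=Ro.from_quat(s["orientation"]).as_matrix();print(s["eef_pos"],s["ft_force"],"to knob, tool mm",(R.T@(np.r_[544.6,-35.3,122]-s["eef_pos"])).round(1))
E
```

```text
[544.89673837 -34.96434428 165.56696631] [-0.13056411  0.32367629  0.55325866] to knob, tool mm [-0.4  0.2 43.6]
```

View pics/w3.png

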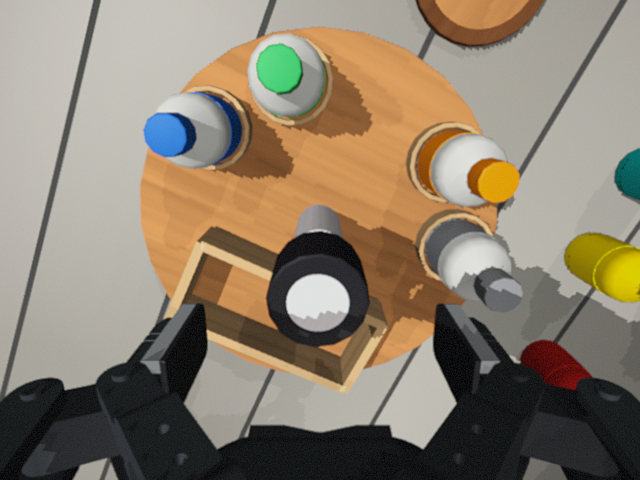

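servo_tool --dp '[[0,0,0],[0,0,0],[0,0,0.03],[0,0,0.03],[0,0,0.03],[0,0,0.03],[0,0,0.025],[0,0,0],[0,0,0]]' --rotation '[[0,0,0],[0,0,0],[0,0,0],[0,0,0],[0,0,0],[0,0,0],[0,0,0],[0,0,0],[0,0,0]]' --jaw 0.5

```text
time: 4.0
eef_pos: [544.5, -34.6, 120.6]
orientation: [0.979, 0.205, -0.001, -0.0]
ft_force: [0.2, -0.4, 0.6]
grip_width: 64.1
gripper_force: 0.0
```

servo_tool --dp '[[0,0,0],[0,0,0],[0,0,0],[0,0,0],[0,0,0],[0,0,0],[0,0,0],[0,0,0]]' --rotation '[[0,0,0],[0,0,0],[0,0,0],[0,0,0],[0,0,0],[0,0,0],[0,0,0],[0,0,0]]' --jaw -1 --force 70

```text
time: 4.67
eef_pos: [545.3, -33.9, 122.2]
orientation: [0.979, 0.206, 0.0, -0.001]
ft_force: [-2.1, 4.8, 2.5]
grip_width: 42.5
gripper_force: 70.5
```

servo_tool --dp '[[0,0,0.01],[0,0,0.01],[0,0,0.01],[0,0,0.008],[0,0,0],[0,0,0]]' --rotation '[[0,0,0],[0,0,0],[0,0,0],[0,0,0],[0,0,0],[0,0,0]]'

```text
time: 5.17
eef_pos: [545.4, -33.9, 111.7]
orientation: [0.979, 0.206, 0.001, -0.001]
ft_force: [-3.5, 4.5, 7.1]
grip_width: 42.7
gripper_force: 70.9
```

servo_tool --dp '[[0,0,0.005],[0,0,0.003],[0,0,0],[0,0,0]]' --rotation '[[0,0,0],[0,0,0],[0,0,0],[0,0,0]]'

```text
time: 5.5
eef_pos: [545.5, -33.9, 110.9]
orientation: [0.979, 0.206, 0.001, -0.0]
ft_force: [-6.2, 5.8, 11.6]
grip_width: 42.5
gripper_force: 71.5
```

servo_tool --dp '[[0,0,0],[0,0,0],[0,0,0],[0,0,0],[0,0,0],[0,0,0],[0,0,0],[0,0,0],[0,0,0],[0,0,0],[0,0,0],[0,0,0]]' --rotation '[[0,0,-0.007],[0,0,-0.015],[0,0,-0.015],[0,0,-0.015],[0,0,-0.015],[0,0,-0.015],[0,0,-0.015],[0,0,-0.015],[0,0,-0.015],[0,0,-0.015],[0,0,-0.01],[0,0,-0.006]]'

```text
time: 6.5
eef_pos: [545.4, -33.8, 110.9]
orientation: [0.898, 0.44, 0.001, -0.0]
ft_force: [-5.4, 5.2, 11.2]
grip_width: 42.9
gripper_force: 71.4
```

servo_tool --dp '[[0,0,0],[0,0,0],[0,0,0],[0,0,0]]' --rotation '[[0,0,0],[0,0,0],[0,0,0],[0,0,0]]'

```text
time: 6.83
eef_pos: [545.4, -33.8, 110.9]
orientation: [0.898, 0.44, 0.001, -0.0]
ft_force: [-6.2, 5.6, 11.8]
grip_width: 42.3
gripper_force: 71.4
```

```bash
python3 - <<'E'
from h import *
s,c=wcam();cv2.imwrite("pics/w4.png",c["pixels"][:,:,::-1]);np.savez("w4.npz",**c)
d=camera("scene");np.savez("scene4.npz",**d);cv2.imwrite("pics/s4.png",cv2.resize(d["pixels"][180:360,200:440,::-1],None,fx=3,fy=3))
print(s["joint_pos"],s["eef_pos"],s["ft_force"],s["wrist_torque"],s["grip_width"]);R=Ro.from_quat(s["orientation"]).as_matrix();print(np.degrees(np.arctan2(R[1,0],R[0,0])))
E
```

```text
[-1.85704435e-01  1.08977440e-01 -7.53787766e-02  1.38520616e+00
  1.83161097e-03  2.04518593e+00] [545.40185008 -33.80614081 110.9426547 ] [-6.23023242  5.55037148 11.76568817] [ 1.04951715  1.24219412 -0.0426017 ] 42.26747475825564
52.179478779874465
```

View pics/w4.png

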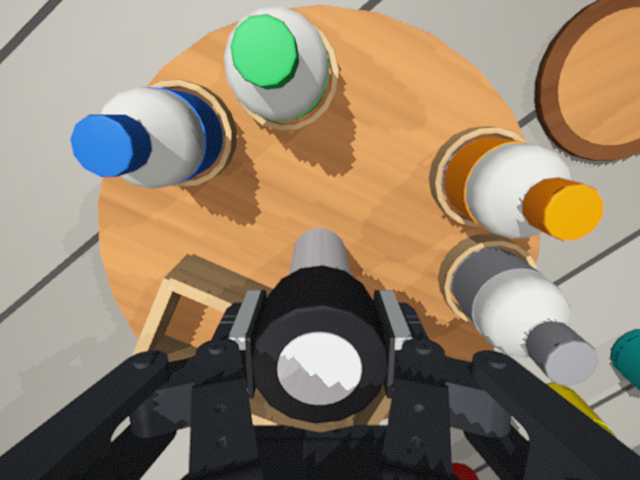

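View pics/s4.png

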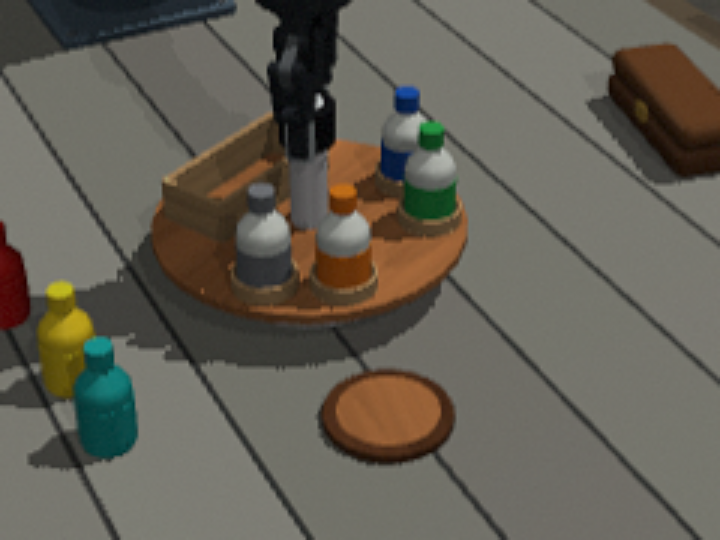

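The carousel has turned with all bottles standing. The wrist view shows the orange cap at (563,209), and in the scene crop the knob, orange bottle and coaster look nearly in line. Measuring the alignment now.

```bash
python3 - <<'E'
from h import *
an=lambda v:np.degrees(np.arctan2(v[1],v[0])).round(2)
c=dict(np.load("w4.npz"));K=np.array([544.6,-35.5])
for nm,sd in dict(orange=(566,209),blue=(103,146),green=(264,50)).items():
    _,p,n=blob(c,sd,10);q=world(c,[p],129)[0];print(nm,n,q.round(1),an(q[:2]-K),np.linalg.norm(q[:2]-K))
# scene: before/after with own knob estimate
for f,sd in(("scene0",(292,247)),("scene4",(314,246))):
    d=dict(np.load(f+".npz"));_,p,n=blob(d,sd,12);q=world(d,[p],123)[0];m,pc,_=blob(d,(329,316),12);y,x=np.nonzero(m);w=world(d,np.c_[x,y],9)[:,:2].mean(0)
    k=np.array([545.3,-33.5]);print(f,n,p,q.round(1),an(q[:2]-k),"coaster",w.round(1),an(w-k))
E
```

```text
orange 2440 [638.5 -51.3 129. ] -9.54 95.25832940732582
blue 2890 [531.8  58.8 129. ] 97.74 95.14351768789018
green 3486 [589.4  48.8 129. ] 61.98 95.43923641530152
scene0 57 [290.35087719 248.73684211] [ 627.9 -101.   123. ] -39.27 coaster [742.4 -67.8] -9.88
scene4 120 [320.10833333 248.35      ] [655.6 -44.  123. ] -5.45 coaster [742.3 -67.8] -9.86
```

```bash
python3 -c "
from rig import *
print(close_job())"
```

```text
the job is handed in; nothing more can be done
None
```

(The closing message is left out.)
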